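# Index the banding wheel

## Robot

A 6-joint arm with a two-finger parallel gripper is mounted at the origin on the work surface. World frame = base frame: x ahead of the robot, y to its left, z up, the work surface at z = 0. Lengths are in m, angles in rad, forces in N, time in s.
With the tool pointing down it reaches from about 0.425 to 0.95 m from the base axis. Payload 3.5 kg.
Tool frame: the origin (TCP) lies midway between the tips of the shut fingers; the grasp point (between the pads) lies 19 mm behind it; x points along the fingers, y is the direction in which the jaws open and shut, and the axes are right-handed (so a half turn about x gives the same grasp; the last joint's range is limited). The gripper opens to 85 mm and grips with 20 to 120 N. Pads are 22 mm wide; open, the fingers measure 114 mm over their backs; the gripper's body (76 mm by 85 mm) begins 54 mm behind the grasp point. The pads swing forward as they close: fully open they stand 13 mm farther back than shut.
Start: joints at [-1.371, 0.286, 1.577, -0, 1.279, -0.15], TCP at [0.231, -0.634, 0.206] pointing down, gripper open.
Joint ranges: [-2.77, 2.77], [-0.9, 2.22], [0.21, 2.48], [-1.53, 4.67], [0.24, 2.81], [-2.84, 2.84]. Speed limits (rad/s): [2.79, 2.79, 3.14, 3.14, 3.14, 3.14].

## Interface

Orientations are given as a unit quaternion [x, y, z, w].
In Python, from plant import ctrl, vision gives the robot as it stands. The module is installed in compiled form; this text tells all that it offers.
- The arm moves only by the tool play_rows, never from a script. Its arguments are lists of equal length, an entry for each row: "claw": the closure in counts, from 0 (fully open) to 255 (shut); "travel": the shift along the tool's x, y, z in m, a list of three; "dr": the turn, a rotation vector about the tool's x, y, z in rad, a list of three. In form: {"claw": [claw, ...], "travel": [[tx, ty, tz], ...], "dr": [[wx, wy, wz], ...]}. A call has 1 to 20 rows; each row is the pose to reach, as a shift and turn from the pose measured when the call began, along the tool's axes at that moment; what a row does not reach only later rows make up. A row lasts 1/10 s, in which the tool goes at most 50 mm and 8.59 degrees, less where a joint would pass 70% of its speed; a pose out of reach is approached as far as the arm can. A call with a gripper value outside its range is refused whole. The fingers move at their own pace and stop on an object; "force" is the grip in N (left out, the last holds). Time passes only in rows, so rows that repeat a pose let the fingers close. It gives the time, the measured TCP pose, the force and the opening at its end, in the units of the state.
- ctrl.get_state(): the state, without advancing time (a new reading comes with each control period).
- vision.read_camera(name): name is "scene" or "top" or "wrist"; returns a dict with "img" (384x512x3 uint8, red, green, blue), "range_z" (384x512 float32, m along the optical axis (not along the pixel's ray), 0 where there is no reading), "K" (3x3 intrinsics, pixels), "world_to_cam" (4x4, takes a point from world to camera coordinates). Camera axes: x right, y up, looking along -z (the intrinsics and any distortion apply to the point x, -y, -z); pixel columns grow to the right and rows downward; lengths in m; the calibration is good to about 2 mm. A picture is of the moment at which its call begins.
- ctrl.sign_off(): hands the job in, once; it reports no verdict.
The state is a dict: "time": time; "qpos": joint angles; "dq": joint speeds; "joint_efforts": joint torques, N m; "eef_pos": TCP position; "tcp_rot": TCP orientation; "contact_force": force on the tool from outside, world axes, zero at the start; "wrist_torque": the same for the moment, N m; "opening": opening from 0.0 (shut) to 1.0 (fully open).
Only numpy, scipy, OpenCV 4.12 (cv2) and the standard library are available. Lean on these libraries where they do the work, as an engineer would, in place of code of your own. Each camera call takes 0.05 s, during which the arm holds its last target.

## Task

Turn the potter's banding wheel round for decorating the next side of the dish: gently push one or more of the upright finger studs on its head with the fingertips until the index line on the head lines up with the one long scale line on the fixed plate around it, and leave it there. Do not pinch or lift anything: the clay dish stays standing in the middle of the wheel and just rides round, and the things on the bench around it are left alone.

Things in the scene. Friction and masses are not known exactly. Their poses are not given: they have to be found in the camera images.
- wheel (a joint): turning angle of the wheel's head, rad, growing anticlockwise seen from above; 0 (or a whole turn, 6.283) is where the index mark meets the long target line. Turns either way, no stop within two turns. A stiff bearing (about 0.25 N m, some 2.6 N at a stud) holds it wherever it is left; it neither coasts nor springs back.
- stand: fixed stand of the banding wheel: dark foot and white round scale plate, 320 mm across, top 62 mm above the bench. Origin on the bench under the axis; x axis along the long target line. Around the head the plate bears 18 black lines 20 degrees apart: 17 short (11 x 3 mm), one long (42 x 6 mm), the target. The aluminium head turning on it is 230 mm across, top face 78 mm above the bench.
- axis (a point): centre of the head's top face, on the vertical turning axis, 78 mm above the bench
- target_line (a point): inner end of the long target scale line, at the head's edge, 115 mm from the axis on the fixed plate, 62 mm above the bench; the line runs radially outwards from here
- index_mark (a point): outer end of the index mark, the only black line on the turning head (40 mm long, 6 mm wide, radial), at the head's edge 115 mm from the axis, 78 mm above the bench; moves with the head
- stud0 (a point): dark wooden finger stud, one of three alike: an upright round pin 16 mm across, standing 26 mm up from the head's top face, on a circle of radius 97 mm about the axis, 60 degrees anticlockwise (seen from above) from the index mark. This point is the centre of its top. It moves with the turning head.
- stud1 (a point): dark wooden finger stud, one of three alike: an upright round pin 16 mm across, standing 26 mm up from the head's top face, on a circle of radius 97 mm about the axis, opposite (180 degrees) from the index mark. This point is the centre of its top. It moves with the turning head.
- stud2 (a point): dark wooden finger stud, one of three alike: an upright round pin 16 mm across, standing 26 mm up from the head's top face, on a circle of radius 97 mm about the axis, 60 degrees clockwise (seen from above) from the index mark. This point is the centre of its top. It moves with the turning head.
- dish: unglazed square clay dish, loose, 80 x 80 mm, 36 mm tall, 6 mm walls, about 0.25 kg, standing on the middle of the head and riding round with it; origin at the centre of its underside
- bottle: yellow water bottle, 68 mm across, 210 mm tall, standing on the bench (bystander); origin at the centre of its underside
- cup: white ceramic cup, 68 mm across, 80 mm tall, standing on the bench (bystander); origin at the centre of its underside
- brush: brush lying on the bench (bystander), 200 mm long along its x axis, 42 mm wide, 20 mm thick; origin under its middle
- jar: glass jar with a white cap, 60 mm across, 70 mm tall, standing on the bench (bystander); origin at the centre of its underside
Things that resemble listed ones, but are neither listed nor needed, are in the scene too. There is more than one size of the dish; the job needs the largest.

How it is judged:
By the outcome, as a careful person would: the job done as asked, in the order asked, and still so for the second after the job is handed in, with the robot touching nothing.
It also fails if it takes over 51 s, if anything falls off the work surface, if the arm or the gripper's body presses on something with over 40 N, if the wrist force passes 120 N, or if a joint passes its speed limit or range.

## Working session

There is one attempt and no reset: what is moved stays moved. The work goes in short steps, Python scripts to look and compute and a tool call to move; the robot and the scene stay as the last step left them, time stands still between calls to the robot, and variables do not carry over. Pictures are saved under pics/ and viewed, and the job is handed in when it is done.

Besides the shell and the picture viewer there is one more tool, called after "Request:" by a JSON object that holds its "method" and its "body", one argument or row to a line. play_rows: Moves the arm, as the interface text tells. Its arguments: {"type":"object","properties":{"claw":{"type":"array","items":{"type":"number"}},"travel":{"type":"array","items":{"type":"array","items":{"type":"number"}}},"dr":{"type":"array","items":{"type":"array","items":{"type":"number"}}},"force":{"type":"number"}},"required":["claw","travel","dr"]}

```bash
mkdir -p pics; cat > h.py <<'E'
import numpy as np,cv2
from plant import ctrl,vision
def ray(c,u,v,z):
    K=c["K"];T=np.array(c["world_to_cam"]);R=T[:3,:3];t=T[:3,3]
    d=np.array([(u-K[0,2])/K[0,0],-(v-K[1,2])/K[1,1],-1.]);o=-R.T@t;d=R.T@d
    return o+d*(z-o[2])/d[2]
def proj(c,p):
    K=c["K"];T=np.array(c["world_to_cam"]);q=T[:3,:3]@np.array(p)+T[:3,3]
    return K[0,0]*q[0]/-q[2]+K[0,2],K[1,1]*-q[1]/-q[2]+K[1,2]
E
python3 - <<'E'
from h import *
import pickle
for n in("scene","top","wrist"):
    c=vision.read_camera(n);pickle.dump(c,open(n+"0.pkl","wb"))
    cv2.imwrite(f"pics/{n}0.png",cv2.resize(c["img"][:,:,::-1],(800,600)))
    print(n,c["K"].tolist(),np.round(c["world_to_cam"],3).tolist(),[k for k in c])
print(ctrl.get_state())
E
```

```text
scene [[363.07725453770263, 0.0, 256.14115098888345], [0.0, 363.07725453770263, 195.86082378482078], [0.0, 0.0, 1.0]] [[-0.908, 0.419, 0.008, 0.534], [-0.335, -0.736, 0.589, 0.155], [0.252, 0.532, 0.808, -1.345], [0.0, 0.0, 0.0, 1.0]] ['img', 'range_z', 'K', 'world_to_cam']
top [[363.8959628037694, 0.0, 260.24759869037325], [0.0, 363.8959628037694, 194.92296115049885], [0.0, 0.0, 1.0]] [[-0.022, -1.0, -0.002, 0.034], [0.985, -0.022, 0.168, -0.585], [-0.168, 0.001, 0.986, -1.15], [0.0, 0.0, 0.0, 1.0]] ['img', 'range_z', 'K', 'world_to_cam']
wrist [[337.55206349873737, 0.0, 255.6657316315425], [0.0, 337.55206349873737, 186.74761977584942], [0.0, 0.0, 1.0]] [[0.344, -0.939, -0.002, -0.676], [0.889, 0.326, -0.321, 0.043], [0.303, 0.109, 0.947, -0.381], [0.0, 0.0, 0.0, 1.0]] ['img', 'range_z', 'K', 'world_to_cam']
{'time': 0.15, 'qpos': array([-1.37101563e+00,  2.87018276e-01,  1.57781788e+00,  7.73889560e-06,
        1.27859899e+00, -1.49997950e-01]), 'dq': array([-0.00175955, -0.00174895, -0.0031133 ,  0.0012124 ,  0.00302725,
       -0.00170884]), 'joint_efforts': array([ 1.97955123e-03, -4.06605685e+01, -2.93138856e+01, -1.56579736e-04,
        3.96850985e-03, -1.73058913e-05]), 'eef_pos': array([ 0.23123687, -0.63357406,  0.20453993]), 'tcp_rot': array([-0.69630668, -0.12368643,  0.69633387, -0.12238387]), 'contact_force': array([-0.20937477, -0.17656218, -0.42995733]), 'wrist_torque': array([ 0.01696271,  0.02640751, -0.02447879]), 'opening': 0.9980878307298604}
```

View pics/top0.png

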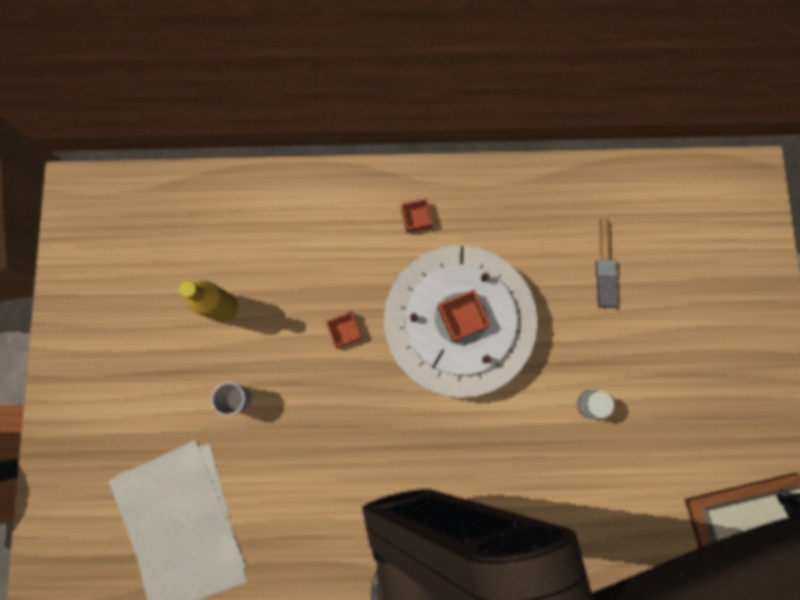

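View pics/scene0.png

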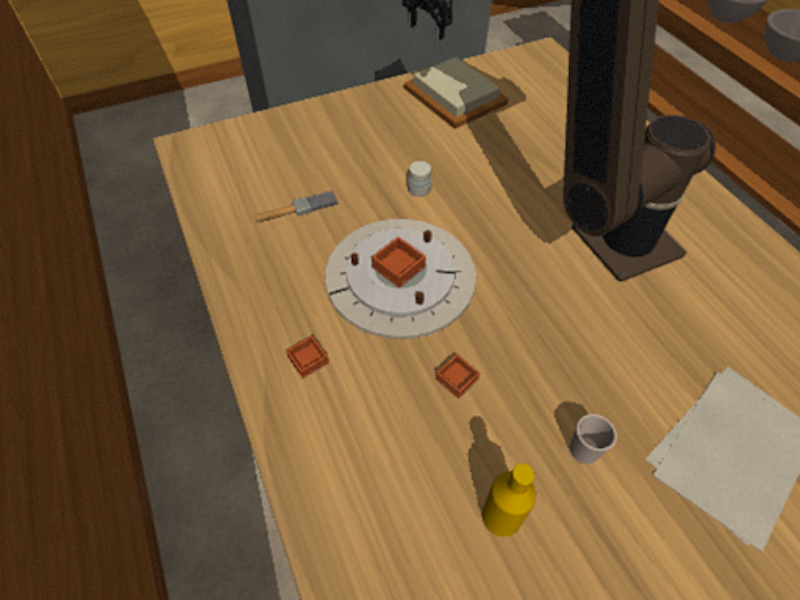

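The top view shows the wheel centred near (462,320). The long target line is at (462,255), on the plate. The only black line on the head is the index, at (438,358). The studs are at (414,317), (486,277) and (487,360). Two smaller decoy dishes sit off the wheel at (417,215) and (345,330), and the largest is the one on the wheel. Next I'll measure and check a close crop.

```bash
python3 - <<'E'
from h import *
import pickle
c=pickle.load(open("top0.pkl","rb"));im=c["img"]
cr=im[150:260,235:355][:,:,::-1]
cv2.imwrite("pics/crop0.png",cv2.resize(cr,None,fx=5,fy=5,interpolation=cv2.INTER_CUBIC))
g=im.max(2);hsv=cv2.cvtColor(im,cv2.COLOR_RGB2HSV)
# plate: bright, low saturation
m=((hsv[...,1]<60)&(hsv[...,2]>110)).astype(np.uint8);m[:150]=0;m[260:]=0;m[:,:240]=0;m[:,350:]=0
cs,_=cv2.findContours(m,cv2.RETR_EXTERNAL,cv2.CHAIN_APPROX_NONE);k=max(cs,key=cv2.contourArea)
pts=np.array([ray(c,u,v,.062)[:2] for u,v in cv2.convexHull(k)[:,0]])
(cx,cy),r=cv2.minEnclosingCircle(pts.astype(np.float32));print("plate",cx,cy,r)
e=cv2.fitEllipse(k);print(e, ray(c,*e[0],.062))
d=((g<95)).astype(np.uint8);
n,l,s,ce=cv2.connectedComponentsWithStats(d)
for i in range(1,n):
    u,v=ce[i]
    if 245<u<345 and 155<v<255:
        p=ray(c,u,v,.078)-[cx,cy,0];q=ray(c,u,v,.1)-[cx,cy,0]
        print(np.round((u,v),1),s[i,4],"z78 r,ang",round(np.hypot(*p[:2]),3),round(np.degrees(np.arctan2(p[1],p[0])),1),"z100",round(np.hypot(*q[:2]),3),round(np.degrees(np.arctan2(q[1],q[0])),1), c["img"][int(v),int(u)])
E
```

```text
plate 0.5498837828636169 -0.08878090977668762 0.1598639339208603
((294.40374755859375, 206.106689453125), (94.31864929199219, 98.04113006591797), 105.25206756591797) [ 0.54428518 -0.08840687  0.062     ]
[295. 163.] 9 z78 r,ang 0.134 -2.3 z100 0.128 -1.4 [76 73 66]
[310.1 177.6] 17 z78 r,ang 0.099 -31.9 z100 0.094 -31.8 [69 37 21]
[344.1 190.2] 60 z78 r,ang 0.165 -75.9 z100 0.159 -76.8 [89 70 47]
[291.6 198.1] 123 z78 r,ang 0.021 28.1 z100 0.019 38.4 [148  71  48]
[310. 197.] 7 z78 r,ang 0.053 -67.3 z100 0.049 -69.8 [86 82 78]
[331. 199.] 1 z78 r,ang 0.117 -83.8 z100 0.112 -85.3 [89 85 81]
[264.9 203.2] 16 z78 r,ang 0.096 87.9 z100 0.096 89.8 [70 39 25]
[301.4 215.5] 80 z78 r,ang 0.043 -153.5 z100 0.044 -157.8 [70 69 62]
[331. 212.] 3 z78 r,ang 0.118 -104.4 z100 0.114 -106.2 [82 79 72]
[343.4 229.3] 217 z78 r,ang 0.173 -119.5 z100 0.169 -120.8 [87 68 46]
[326.7 223.7] 3 z78 r,ang 0.119 -124.0 z100 0.116 -125.9 [101  96  92]
[281.2 227. ] 5 z78 r,ang 0.087 147.9 z100 0.089 147.8 [87 85 85]
[311.2 229.7] 16 z78 r,ang 0.097 -150.1 z100 0.097 -152.2 [75 43 28]
[278.  232.5] 4 z78 r,ang 0.107 147.9 z100 0.109 147.9 [91 88 87]
[318. 233.] 7 z78 r,ang 0.118 -143.9 z100 0.117 -145.7 [75 72 65]
[322.8 250.8] 9 z78 r,ang 0.172 -151.6 z100 0.17 -152.7 [97 75 52]
```

View pics/crop0.png

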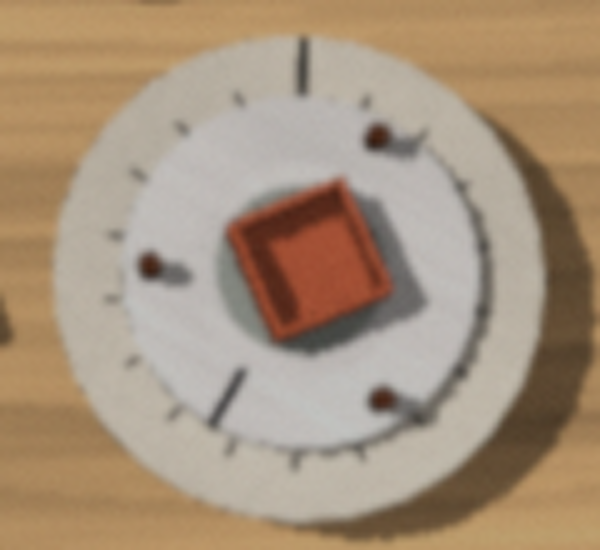

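View pics/wrist0.png

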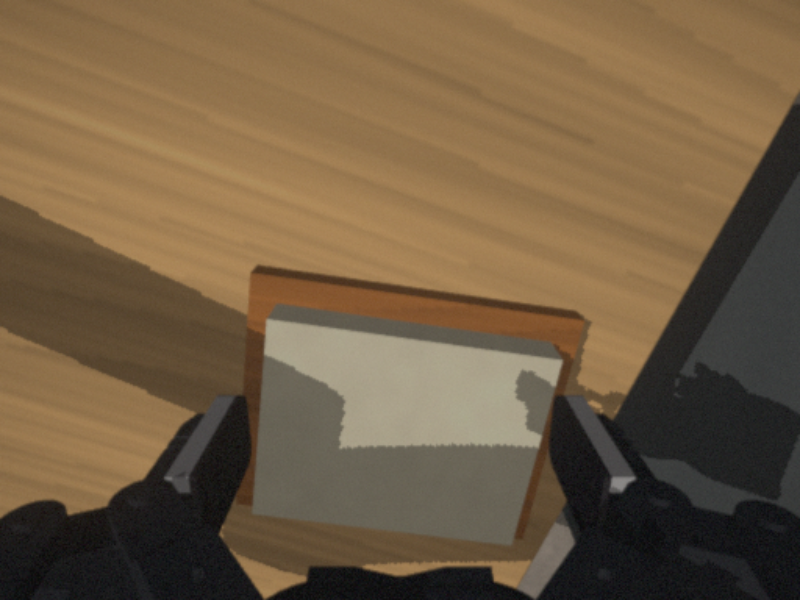

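```bash
python3 - <<'E'
from h import *
from scipy.spatial.transform import Rotation as R
s=ctrl.get_state();M=R.from_quat(s["tcp_rot"]).as_matrix();print(np.round(M,3))
psi=np.arctan2(M[1,1],M[0,1]);C=psi-(s["qpos"][0]-s["qpos"][5]);print("psi",np.degrees(psi),"C",np.degrees(C))
ax=np.array([.549,-.0885])
for th in (88,60,30,0,-30,-61):
    p=ax+.097*np.array([np.cos(np.radians(th)),np.sin(np.radians(th))])
    q1=np.arctan2(p[1],p[0])
    for o in(90,-90):
        ps=np.radians(th+o);q6=(q1+C-ps+np.pi)%(2*np.pi)-np.pi
        print(th,np.round(p,3),round(np.hypot(*p),3),o,"q6",round(q6,2))
E
```

```text
[[-0.     0.343 -0.939]
 [ 0.002 -0.939 -0.343]
 [-1.    -0.002 -0.   ]]
psi -69.9592730081732 C -0.00011337415232475433
88 [0.552 0.008] 0.552 90 q6 -3.09
88 [0.552 0.008] 0.552 -90 q6 0.05
60 [ 0.598 -0.004] 0.598 90 q6 -2.63
60 [ 0.598 -0.004] 0.598 -90 q6 0.52
30 [ 0.633 -0.04 ] 0.634 90 q6 -2.16
30 [ 0.633 -0.04 ] 0.634 -90 q6 0.98
0 [ 0.646 -0.088] 0.652 90 q6 -1.71
0 [ 0.646 -0.088] 0.652 -90 q6 1.43
-30 [ 0.633 -0.137] 0.648 90 q6 -1.26
-30 [ 0.633 -0.137] 0.648 -90 q6 1.88
-61 [ 0.596 -0.173] 0.621 90 q6 -0.79
-61 [ 0.596 -0.173] 0.621 -90 q6 2.35
```

Request:
{"method": "play_rows", "body": {
  "claw": [145,145,145,145,145,145,145,145,145,145,145,145,145,145,145,145,145,145,145,145],
  "travel": [
    [0,-0.025,-0.026],
    [0,-0.055,-0.058],
    [0,-0.085,-0.09],
    [0,-0.115,-0.122],
    [0,-0.145,-0.154],
    [0,-0.175,-0.186],
    [0,-0.205,-0.218],
    [0,-0.235,-0.25],
    [0,-0.265,-0.282],
    [0,-0.295,-0.314],
    [0,-0.325,-0.346],
    [0,-0.355,-0.378],
    [0,-0.385,-0.41],
    [0,-0.415,-0.442],
    [0,-0.445,-0.474],
    [0,-0.475,-0.505],
    [0,-0.493,-0.522],
    [0,-0.493,-0.522],
    [0,-0.493,-0.522],
    [0,-0.493,-0.522]
  ],
  "dr": [
    [-0.07,0,0],
    [-0.14,0,0],
    [-0.21,0,0],
    [-0.28,0,0],
    [-0.35,0,0],
    [-0.42,0,0],
    [-0.49,0,0],
    [-0.56,0,0],
    [-0.63,0,0],
    [-0.7,0,0],
    [-0.77,0,0],
    [-0.84,0,0],
    [-0.91,0,0],
    [-0.98,0,0],
    [-1.05,0,0],
    [-1.12,0,0],
    [-1.187,0,0],
    [-1.187,0,0],
    [-1.187,0,0],
    [-1.187,0,0]
  ]
}}

```text
time: 2.15
eef_pos: [0.5522, 0.0076, 0.2053]
tcp_rot: [0.509, 0.492, -0.509, 0.49]
contact_force: [-0.5, 0.4, 0.9]
opening: 0.426
```

```bash
cat >> h.py <<'E'
from scipy.spatial.transform import Rotation as Rt
def st():
    s=ctrl.get_state();M=Rt.from_quat(s["tcp_rot"]).as_matrix()
    print("t",s["time"],"p",np.round(s["eef_pos"],4),"psi",round(np.degrees(np.arctan2(M[1,1],M[0,1])),2),"xdown",np.round(M[:,0],3),"F",np.round(s["contact_force"],2),"open",round(s["opening"],3),"q",np.round(s["qpos"],2))
    return s
E
python3 - <<'E'
from h import *
import pickle
st()
for n in("wrist","top"):
    c=vision.read_camera(n);pickle.dump(c,open(n+"1.pkl","wb"))
    cv2.imwrite(f"pics/{n}1.png",cv2.resize(c["img"][:,:,::-1],(800,600)))
E
```

```text
t 2.15 p [0.5522 0.0076 0.2053] psi -2.04 xdown [-0.001  0.002 -1.   ] F [-0.49  0.45  0.88] open 0.426 q [-0.17  0.02  1.88  0.    1.25 -0.14]
```

View pics/wrist1.png

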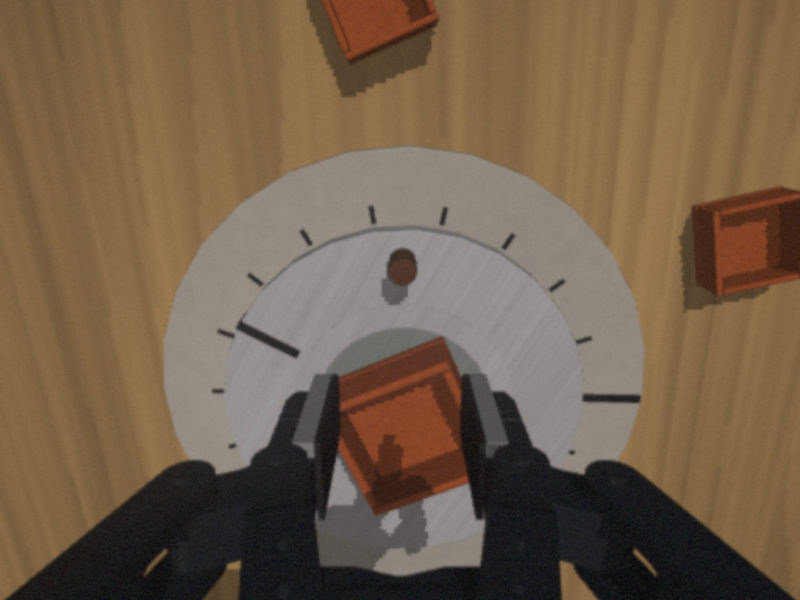

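View pics/top1.png

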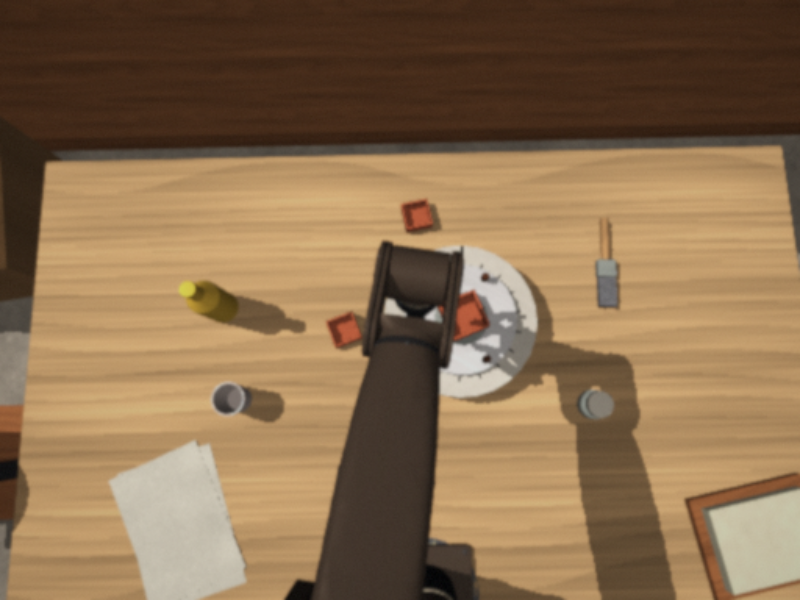

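The wrist view shows stud2 at (402,265), the index mark from (240,325) to (297,352), and the target line from (583,398) to (640,398). The dish is centred. I'll refine the numbers from this view.

```bash
cat >> h.py <<'E'
def comps(c,ax,thr,z=(.078,.062,.104),rmax=.17):
    g=c["img"].max(2);n,l,s,ce=cv2.connectedComponentsWithStats((g<thr).astype(np.uint8))
    for i in range(1,n):
        if s[i,4]<6 or s[i,4]>600: continue
        u,v=ce[i];o=[]
        for zz in z:
            p=ray(c,u,v,zz)[:2]-ax;o+=[round(float(np.hypot(*p)),4),round(float(np.degrees(np.arctan2(p[1],p[0]))),2)]
        if o[0]<rmax: print(np.round((u,v),1),s[i,4],c["img"][int(v),int(u)],o)
E
python3 - <<'E'
from h import *
import pickle
c=pickle.load(open("wrist1.pkl","rb"));im=c["img"]
hsv=cv2.cvtColor(im,cv2.COLOR_RGB2HSV)
# plate centre: circle fit to tick centroids (r ~ .12) at z=.062
g=im.max(2);n,l,s,ce=cv2.connectedComponentsWithStats((g<80).astype(np.uint8))
P=[]
for i in range(1,n):
    if 10<=s[i,4]<=60 and ce[i][1]<300:
        p=ray(c,*ce[i],.062)[:2]
        if .1<np.hypot(*(p-[.549,-.0885]))<.14:P.append(p)
P=np.array(P);print(len(P))
A=np.c_[2*P,np.ones(len(P))];x=np.linalg.lstsq(A,(P**2).sum(1),rcond=None)[0]
print("centre",x[:2],"r",np.sqrt(x[2]+x[0]**2+x[1]**2))
print(np.round([np.degrees(np.arctan2(*(p-x[:2])[::-1])) for p in P],1))
comps(c,x[:2],80)
E
```

```text
8
centre [ 0.55145434 -0.08975999] r 0.12242631942301653
[ 97.   77.  117.   57.  137.   37.  157.   16.8]
[237.8 136.9] 24 [59 57 57] [0.1254, 96.4, 0.1226, 97.0, 0.1299, 95.49]
[283.5 138. ] 28 [52 50 50] [0.125, 77.83, 0.1223, 76.98, 0.1294, 79.15]
[195.7 151.8] 25 [48 48 43] [0.1241, 114.99, 0.1222, 116.97, 0.1274, 111.89]
[325. 154.] 25 [39 35 33] [0.1239, 59.18, 0.1224, 56.96, 0.1269, 62.67]
[256.6 169.4] 197 [82 54 44] [0.0943, 89.01, 0.0897, 89.04, 0.1016, 88.98]
[162.9 178.5] 21 [48 46 44] [0.1226, 133.83, 0.1226, 137.0, 0.1234, 128.7]
[356.1 182. ] 24 [47 45 45] [0.122, 40.33, 0.1224, 36.97, 0.1222, 45.81]
[171. 217.] 214 [43 42 42] [0.0958, 148.72, 0.0965, 153.66, 0.0962, 140.65]
[144.6 213.2] 22 [51 48 48] [0.1197, 152.91, 0.1223, 156.96, 0.1169, 146.02]
[373.1 217.3] 19 [53 50 47] [0.1193, 21.01, 0.1225, 16.85, 0.1157, 28.18]
[139.1 249.9] 8 [83 78 73] [0.1186, 172.49, 0.1243, 176.89, 0.111, 164.46]
[391.2 254.5] 160 [35 32 32] [0.1325, 0.72, 0.1397, -3.21, 0.1225, 8.04]
[148.3 285.1] 7 [53 50 48] [0.1169, -167.35, 0.1258, -163.11, 0.104, -175.72]
```

Request:
{"method": "play_rows", "body": {
  "claw": [145,145,145,145,145,145,145],
  "travel": [
    [0.02,0,0],
    [0.045,0,0],
    [0.07,0,0],
    [0.095,0,0],
    [0.112,0.001,0],
    [0.121,0.001,0],
    [0.121,0.001,0]
  ],
  "dr": [
    [0,0,0],
    [0,0,0],
    [0,0,0],
    [0,0,0],
    [0,0,0],
    [0,0,0],
    [0,0,0]
  ]
}}

```text
time: 2.95
eef_pos: [0.5521, 0.0069, 0.0832]
tcp_rot: [-0.509, -0.492, 0.51, -0.489]
contact_force: [0.3, -1.1, 0.4]
opening: 0.429
```

```bash
python3 - <<'E'
from h import *
s=st()
c=vision.read_camera("wrist");cv2.imwrite(f"pics/wrist2.png",cv2.resize(c["img"][:,:,::-1],(800,600)))
c=vision.read_camera("scene");cv2.imwrite(f"pics/scene2.png",cv2.resize(c["img"][120:230,180:340,::-1],(800,550),interpolation=cv2.INTER_CUBIC))
# arc rows: phi from 88 -> -60 , tool frame now
M=Rt.from_quat(s["tcp_rot"]).as_matrix();ax=np.array([.5515,-.0898])
ps0=np.degrees(np.arctan2(M[1,1],M[0,1]))
phis=[86,82,77,72,67,62,57,52,47,42,37,32,27,22,17,12,8,5,4,4]
tr=[];dr=[]
for f in phis:
    a=np.radians(f);p=np.r_[ax+.097*np.array([np.cos(a),np.sin(a)]),.0845]
    tr.append([round(float(x),3) for x in M.T@(p-s["eef_pos"])]);dr.append([round(float(-np.radians(f-90-ps0)),3),0,0])
print(tr);print(dr)
E
```

```text
t 2.95 p [0.5521 0.0069 0.0832] psi -2.15 xdown [-0.003  0.002 -1.   ] F [ 0.31 -1.06  0.4 ] open 0.429 q [-0.17  0.16  1.97  0.    1.02 -0.14]
[[-0.001, 0.006, -0.0], [-0.001, 0.013, 0.0], [-0.001, 0.021, 0.001], [-0.001, 0.03, 0.003], [-0.001, 0.038, 0.006], [-0.001, 0.045, 0.009], [-0.001, 0.053, 0.013], [-0.002, 0.06, 0.018], [-0.002, 0.066, 0.023], [-0.002, 0.073, 0.029], [-0.002, 0.078, 0.035], [-0.002, 0.083, 0.042], [-0.002, 0.088, 0.049], [-0.002, 0.092, 0.057], [-0.002, 0.095, 0.065], [-0.002, 0.097, 0.073], [-0.002, 0.098, 0.08], [-0.002, 0.099, 0.085], [-0.002, 0.099, 0.086], [-0.002, 0.099, 0.086]]
[[0.032, 0, 0], [0.102, 0, 0], [0.189, 0, 0], [0.277, 0, 0], [0.364, 0, 0], [0.451, 0, 0], [0.538, 0, 0], [0.626, 0, 0], [0.713, 0, 0], [0.8, 0, 0], [0.888, 0, 0], [0.975, 0, 0], [1.062, 0, 0], [1.149, 0, 0], [1.237, 0, 0], [1.324, 0, 0], [1.394, 0, 0], [1.446, 0, 0], [1.463, 0, 0], [1.463, 0, 0]]
```

View pics/wrist2.png

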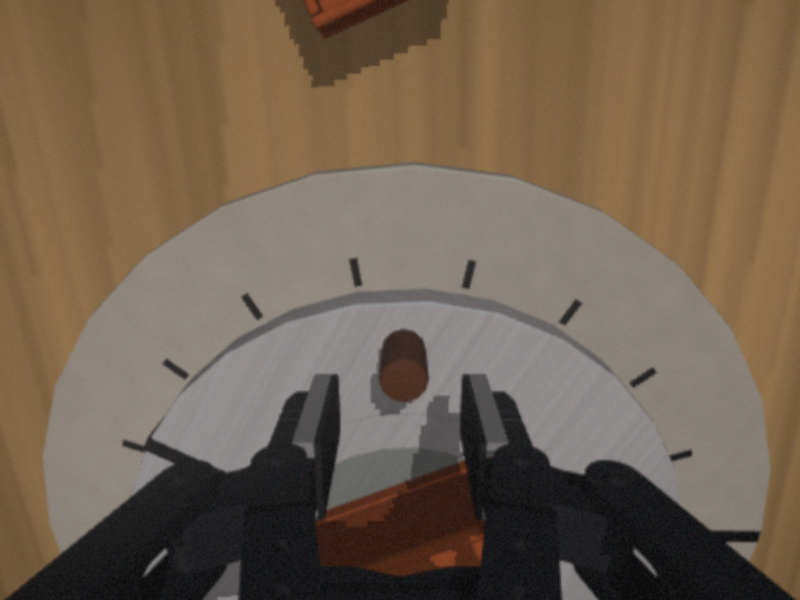

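View pics/scene2.png

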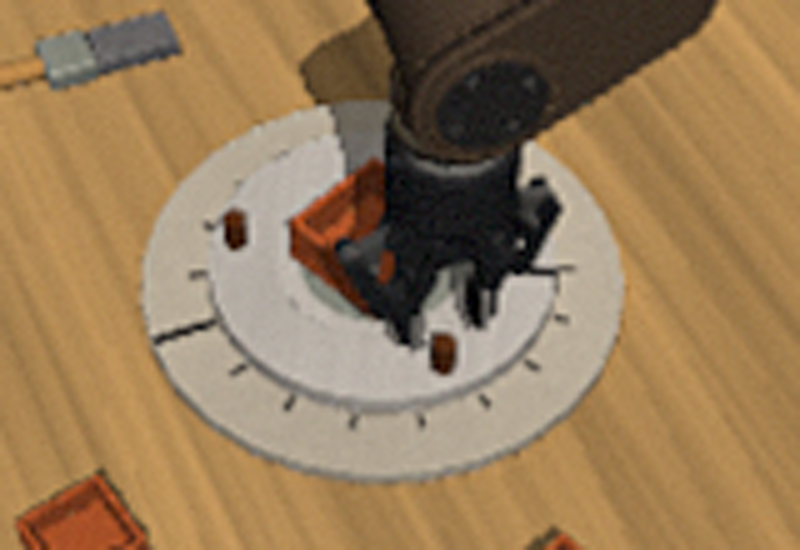

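```bash
python3 - <<'E'
from h import *
s=st();M=Rt.from_quat(s["tcp_rot"]).as_matrix()
for n in("wrist","scene"):
    c=vision.read_camera(n);f=lambda p:np.round(np.array(proj(c,p)),1)
    k=800/512
    print(n,"tcp",f(s["eef_pos"])*k,"stud top est",f([.5537,.0072,.104])*k, "tool z+2cm",f(s["eef_pos"]+.02*M[:,2])*k)
    if n=="scene": print("crop tcp",(f(s["eef_pos"])-[180,120])*5,"stud",(f([.5537,.0072,.104])-[180,120])*5)
    if n=="wrist":
        np.set_printoptions(linewidth=200,precision=3)
        rz=c["range_z"]
        for (u,v) in [(255,235),(205,245),(210,290),(307,245),(303,290),(255,222)]:
            d=rz[v,u]; K=c["K"];T=np.array(c["world_to_cam"])
            q=np.array([(u-K[0,2])/K[0,0]*d,-(v-K[1,2])/K[1,1]*d,-d]);p=T[:3,:3].T@(q-T[:3,3]);print((u,v),d,p, M.T@(p-s["eef_pos"]))
E
```

```text
t 3.05 p [0.5538 0.007  0.0854] psi -2.12 xdown [ 0.001  0.001 -1.   ] F [ 0.17 -0.23 -0.43] open 0.43 q [-0.17  0.15  1.97  0.    1.02 -0.14]
wrist tcp [399.0625  354.21875] stud top est [398.75 378.75] tool z+2cm [399.0625  403.90625]
(255, 235) 0.16600269 [0.554 0.012 0.105] [-0.02  -0.    -0.005]
(205, 245) 0.14828709 [0.532 0.017 0.123] [-0.037 -0.022 -0.009]
(210, 290) 0.13623315 [0.535 0.005 0.139] [-0.054 -0.018  0.002]
(307, 245) 0.14818734 [0.577 0.015 0.123] [-0.037  0.023 -0.009]
(303, 290) 0.13169922 [0.572 0.007 0.143] [-0.058  0.019 -0.   ]
(255, 222) 0.17135212 [0.554 0.016 0.098] [-0.013 -0.    -0.009]
scene tcp [417.812 298.438] stud top est [418.281 292.812] tool z+2cm [413.75  291.094]
crop tcp [437. 355.] stud [438.5 337. ]
```

```bash
python3 - <<'E'
from h import *
s=st();M=Rt.from_quat(s["tcp_rot"]).as_matrix()
for n in("wrist","scene"):
    c=vision.read_camera(n)
    for h in(0,.01,.02,.03,.04):
        for y in (-.018,.018):
            for z in(-.011,.011):
                q=np.array(proj(c,s["eef_pos"]+M@[-h,y,z]))
                print(n,h,y,z,np.round(q*1.5625 if n=="wrist" else (q-[180,120])*5))
    if n=="wrist":
        # points of near-finger pixels in tool frame: lowest
        rz=c["range_z"];K=c["K"];T=np.array(c["world_to_cam"]);v,u=np.mgrid[0:384,0:512]
        q=np.stack([(u-K[0,2])/K[0,0]*rz,-(v-K[1,2])/K[1,1]*rz,-rz],-1);p=(q-T[:3,3])@T[:3,:3]
        t=(p-s["eef_pos"])@M
        m=(rz>0)&(abs(t[...,1])>.012)&(abs(t[...,1])<.035)&(abs(t[...,2])<.014)&(p[...,2]>.082)
        print(m.sum(), np.percentile(t[m][:,0],[90,99,100]), np.histogram(t[m][:,0],bins=np.arange(-.1,.01,.01)))
E
```

```text
t 3.15 p [0.5543 0.0071 0.086 ] psi -2.09 xdown [ 0.002  0.001 -1.   ] F [-0.32 -0.56 -0.35] open 0.429 q [-0.17  0.15  1.97  0.    1.02 -0.14]
wrist 0 -0.018 -0.011 [347. 325.]
wrist 0 -0.018 0.011 [349. 382.]
wrist 0 0.018 -0.011 [451. 325.]
wrist 0 0.018 0.011 [449. 382.]
wrist 0.01 -0.018 -0.011 [344. 337.]
wrist 0.01 -0.018 0.011 [346. 396.]
wrist 0.01 0.018 -0.011 [454. 337.]
wrist 0.01 0.018 0.011 [452. 396.]
wrist 0.02 -0.018 -0.011 [341. 350.]
wrist 0.02 -0.018 0.011 [344. 412.]
wrist 0.02 0.018 -0.011 [457. 350.]
wrist 0.02 0.018 0.011 [455. 412.]
wrist 0.03 -0.018 -0.011 [338. 365.]
wrist 0.03 -0.018 0.011 [340. 429.]
wrist 0.03 0.018 -0.011 [461. 365.]
wrist 0.03 0.018 0.011 [458. 429.]
wrist 0.04 -0.018 -0.011 [334. 381.]
wrist 0.04 -0.018 0.011 [337. 449.]
wrist 0.04 0.018 -0.011 [465. 381.]
wrist 0.04 0.018 0.011 [462. 449.]
8596 [-0.04141346 -0.03115397 -0.02691652] (array([  95, 1817, 1795, 1505, 1255, 1034,  674,   50,    0,    0]), array([-1.00000000e-01, -9.00000000e-02, -8.00000000e-02, -7.00000000e-02,
       -6.00000000e-02, -5.00000000e-02, -4.00000000e-02, -3.00000000e-02,
       -2.00000000e-02, -1.00000000e-02, -5.55111512e-17]))
scene 0 -0.018 -0.011 [470. 359.]
scene 0 -0.018 0.011 [456. 333.]
scene 0 0.018 -0.011 [417. 377.]
scene 0 0.018 0.011 [403. 351.]
scene 0.01 -0.018 -0.011 [471. 350.]
scene 0.01 -0.018 0.011 [456. 324.]
scene 0.01 0.018 -0.011 [417. 367.]
scene 0.01 0.018 0.011 [403. 341.]
scene 0.02 -0.018 -0.011 [472. 340.]
scene 0.02 -0.018 0.011 [457. 314.]
scene 0.02 0.018 -0.011 [418. 358.]
scene 0.02 0.018 0.011 [404. 331.]
scene 0.03 -0.018 -0.011 [472. 330.]
scene 0.03 -0.018 0.011 [458. 304.]
scene 0.03 0.018 -0.011 [418. 348.]
scene 0.03 0.018 0.011 [404. 321.]
scene 0.04 -0.018 -0.011 [473. 320.]
scene 0.04 -0.018 0.011 [458. 293.]
scene 0.04 0.018 -0.011 [419. 338.]
scene 0.04 0.018 0.011 [404. 311.]
```

Both views put the visible fingertips about 30 mm above the TCP, so they may be passing over the stud. I'll test with a short arc and watch the force.

Request:
{"method": "play_rows", "body": {
  "claw": [145,145,145,145,145,145,145],
  "travel": [
    [0.002,0.004,0],
    [0.002,0.008,0],
    [0.002,0.012,0.001],
    [0.002,0.018,0.002],
    [0.002,0.024,0.003],
    [0.002,0.028,0.004],
    [0.002,0.028,0.004]
  ],
  "dr": [
    [0.032,0,0],
    [0.075,0,0],
    [0.12,0,0],
    [0.18,0,0],
    [0.24,0,0],
    [0.277,0,0],
    [0.277,0,0]
  ]
}}

```text
time: 3.95
eef_pos: [0.5828, 0.0022, 0.0847]
tcp_rot: [0.573, 0.415, -0.571, 0.416]
contact_force: [-0.2, 0.5, 0.2]
opening: 0.429
```

```bash
python3 - <<'E'
from h import *
s=st()
c=vision.read_camera("wrist");cv2.imwrite(f"pics/wrist3.png",cv2.resize(c["img"][:,:,::-1],(800,600)))
c=vision.read_camera("scene");cv2.imwrite(f"pics/scene3.png",cv2.resize(c["img"][120:230,180:340,::-1],(800,550),interpolation=cv2.INTER_CUBIC))
E
```

```text
t 3.95 p [0.5828 0.0022 0.0847] psi -17.94 xdown [ 0.003  0.001 -1.   ] F [-0.22  0.46  0.23] open 0.429 q [-0.17  0.21  1.9   0.    1.02  0.14]
```

View pics/wrist3.png

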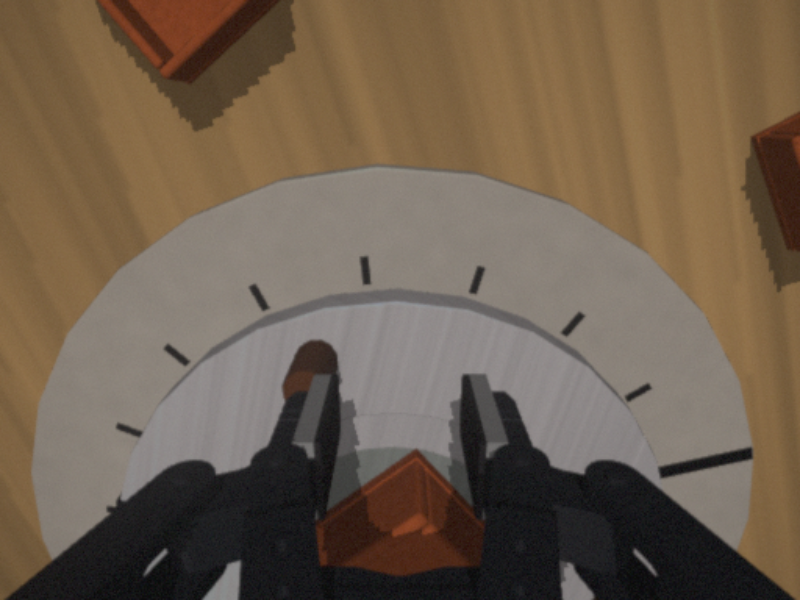

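View pics/scene3.png

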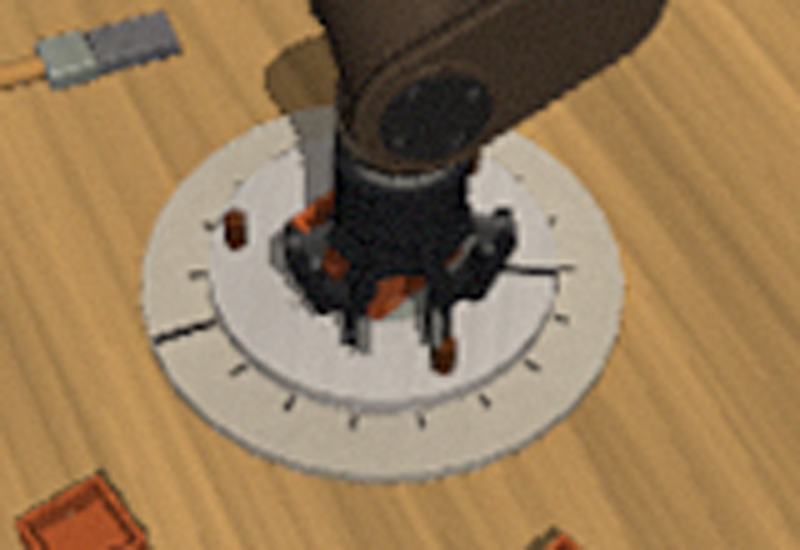

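The head did not move: the fingertips passed over the stud. I'll measure the actual tip height from the depth images.

```bash
python3 - <<'E'
from h import *
s=st();M=Rt.from_quat(s["tcp_rot"]).as_matrix()
for n in("scene","wrist"):
    c=vision.read_camera(n)
    rz=c["range_z"];K=c["K"];T=np.array(c["world_to_cam"]);v,u=np.mgrid[0:384,0:512]
    q=np.stack([(u-K[0,2])/K[0,0]*rz,-(v-K[1,2])/K[1,1]*rz,-rz],-1);p=(q-T[:3,3])@T[:3,:3]
    t=(p-s["eef_pos"])@M
    dark=(c["img"].max(2)<110)&(c["img"].max(2).astype(int)-c["img"].min(2)<20)
    for sg in(-1,1):
        m=(rz>0)&dark&(sg*t[...,1]>.010)&(sg*t[...,1]<.05)&(abs(t[...,2])<.03)&(p[...,2]>.086)&(p[...,2]<.15)
        i=np.argsort(p[m][:,2])[:60:6];print(n,sg,m.sum());print(np.round(np.c_[p[m][i],t[m][i]],3))
E
```

```text
t 4.05 p [0.5821 0.0024 0.0843] psi -17.89 xdown [ 0.002  0.001 -1.   ] F [-1.26 -0.41  0.14] open 0.432 q [-0.17  0.21  1.9   0.    1.02  0.14]
scene -1 25
[[ 0.559 -0.001  0.114 -0.03  -0.021  0.01 ]
 [ 0.56   0.02   0.125 -0.04  -0.027 -0.01 ]
 [ 0.56   0.02   0.134 -0.05  -0.027 -0.01 ]
 [ 0.565  0.016  0.142 -0.058 -0.021 -0.008]
 [ 0.561  0.008  0.15  -0.066 -0.021  0.001]]
scene 1 25
[[ 0.609 -0.002  0.12  -0.036  0.027 -0.004]
 [ 0.606  0.005  0.127 -0.043  0.022 -0.01 ]
 [ 0.606 -0.     0.135 -0.051  0.024 -0.005]
 [ 0.607  0.008  0.14  -0.056  0.022 -0.013]
 [ 0.602  0.005  0.149 -0.064  0.018 -0.008]]
wrist -1 2225
[[ 0.56   0.012  0.086 -0.002 -0.024 -0.003]
 [ 0.556  0.015  0.086 -0.002 -0.029 -0.004]
 [ 0.561  0.01   0.087 -0.002 -0.023 -0.001]
 [ 0.556  0.015  0.087 -0.003 -0.029 -0.004]
 [ 0.56   0.012  0.087 -0.003 -0.024 -0.002]
 [ 0.558  0.014  0.088 -0.003 -0.026 -0.004]
 [ 0.561  0.009  0.088 -0.004 -0.022  0.   ]
 [ 0.559  0.013  0.089 -0.004 -0.026 -0.003]
 [ 0.561  0.012  0.089 -0.005 -0.023 -0.003]
 [ 0.561  0.007  0.089 -0.005 -0.021  0.002]]
wrist 1 2031
[[ 0.599 -0.008  0.111 -0.027  0.019  0.005]
 [ 0.598 -0.01   0.113 -0.029  0.019  0.007]
 [ 0.597 -0.013  0.113 -0.029  0.019  0.01 ]
 [ 0.601 -0.     0.114 -0.029  0.019 -0.003]
 [ 0.601  0.     0.114 -0.029  0.019 -0.004]
 [ 0.596 -0.015  0.115 -0.03   0.019  0.012]
 [ 0.604  0.004  0.115 -0.03   0.02  -0.008]
 [ 0.602  0.004  0.115 -0.031  0.019 -0.008]
 [ 0.608  0.003  0.116 -0.031  0.025 -0.009]
 [ 0.599 -0.007  0.116 -0.032  0.019  0.004]]
```

Request:
{"method": "play_rows", "body": {
  "claw": [145,145,145,145,145,145,145,145,145,145],
  "travel": [
    [0,-0.008,0.001],
    [0,-0.018,0.003],
    [0,-0.028,0.004],
    [0,-0.028,0.004],
    [0,-0.028,0.004],
    [0.006,-0.028,0.004],
    [0.012,-0.028,0.004],
    [0.018,-0.028,0.004],
    [0.022,-0.028,0.004],
    [0.022,-0.028,0.004]
  ],
  "dr": [
    [-0.08,0,0],
    [-0.18,0,0],
    [-0.285,0,0],
    [-0.285,0,0],
    [-0.285,0,0],
    [-0.285,0,0],
    [-0.285,0,0],
    [-0.285,0,0],
    [-0.285,0,0],
    [-0.285,0,0]
  ]
}}

```text
time: 5.15
eef_pos: [0.5533, 0.0073, 0.0608]
tcp_rot: [0.507, 0.493, -0.507, 0.493]
contact_force: [-0.7, -0.5, -0.0]
opening: 0.43
```

```bash
cat >> h.py <<'E'
def arc(phis,ax=(.5515,-.0898),z=.062,r=.097):
    s=st();M=Rt.from_quat(s["tcp_rot"]).as_matrix();ps0=np.degrees(np.arctan2(M[1,1],M[0,1]))
    tr=[];dr=[]
    for f in phis:
        a=np.radians(f);p=np.r_[np.array(ax)+r*np.array([np.cos(a),np.sin(a)]),z]
        tr.append([round(float(x),3)+0. for x in M.T@(p-s["eef_pos"])]);d=(ps0-(f-90)+180)%360-180;dr.append([round(float(np.radians(d)),3),0,0])
    print(tr);print(dr)
def pic(n,i,crop=None):
    c=vision.read_camera(n);im=c["img"][:,:,::-1]
    if crop: im=im[crop[0]:crop[1],crop[2]:crop[3]];
    k=min(800/im.shape[1],600/im.shape[0]);cv2.imwrite(f"pics/{n}{i}.png",cv2.resize(im,None,fx=k,fy=k,interpolation=cv2.INTER_CUBIC));return c
E
python3 - <<'E'
from h import *
pic("wrist",4);pic("scene",4,(120,230,180,340))
arc([86,82,77,72,67,62,57,52,47,42,37,32,27,22,17,12,8,5,4,4])
E
```

```text
t 5.25 p [0.5539 0.0072 0.0617] psi -1.58 xdown [ 0.001  0.001 -1.   ] F [0.73 0.38 0.08] open 0.431 q [-0.17  0.19  1.98  0.    0.97 -0.14]
[[0.0, 0.004, 0.0], [0.0, 0.011, 0.001], [0.0, 0.019, 0.002], [0.0, 0.028, 0.004], [0.0, 0.036, 0.007], [0.0, 0.043, 0.01], [0.0, 0.051, 0.014], [0.0, 0.058, 0.019], [0.0, 0.064, 0.024], [0.0, 0.071, 0.03], [0.0, 0.076, 0.037], [0.0, 0.081, 0.043], [0.0, 0.085, 0.051], [0.0, 0.089, 0.058], [0.0, 0.092, 0.066], [0.0, 0.095, 0.074], [0.0, 0.096, 0.081], [0.0, 0.097, 0.086], [0.0, 0.097, 0.088], [0.0, 0.097, 0.088]]
[[0.042, 0, 0], [0.112, 0, 0], [0.199, 0, 0], [0.287, 0, 0], [0.374, 0, 0], [0.461, 0, 0], [0.548, 0, 0], [0.636, 0, 0], [0.723, 0, 0], [0.81, 0, 0], [0.897, 0, 0], [0.985, 0, 0], [1.072, 0, 0], [1.159, 0, 0], [1.246, 0, 0], [1.334, 0, 0], [1.404, 0, 0], [1.456, 0, 0], [1.473, 0, 0], [1.473, 0, 0]]
```

View pics/wrist4.png

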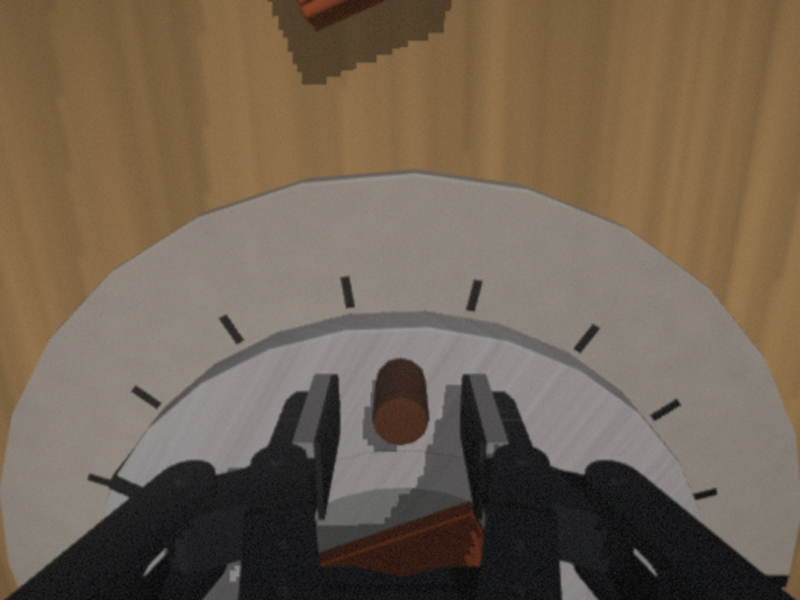

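View pics/scene4.png

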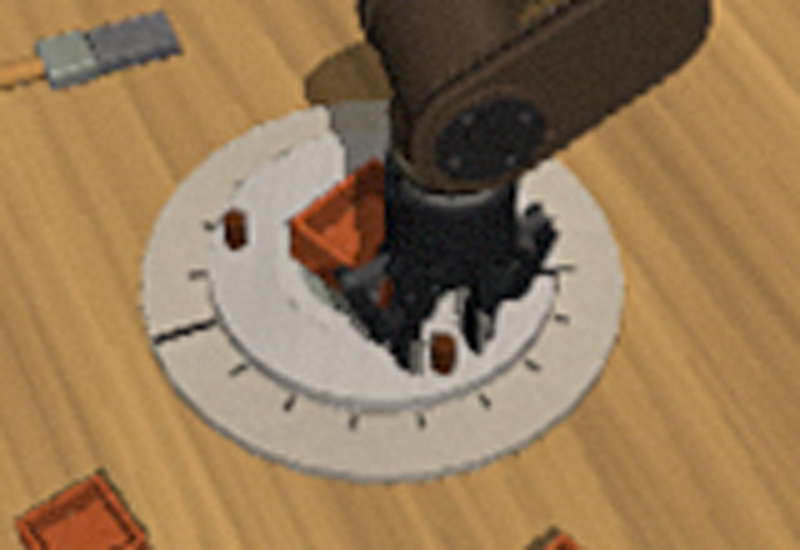

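The fingers now straddle stud2. I'll make a short push as a test.

Request:
{"method": "play_rows", "body": {
  "claw": [145,145,145,145,145,145],
  "travel": [
    [0,0.004,0],
    [0,0.008,0.001],
    [0,0.011,0.001],
    [0,0.015,0.002],
    [0,0.019,0.002],
    [0,0.019,0.002]
  ],
  "dr": [
    [0.042,0,0],
    [0.08,0,0],
    [0.112,0,0],
    [0.156,0,0],
    [0.199,0,0],
    [0.199,0,0]
  ]
}}

```text
time: 5.85
eef_pos: [0.5731, 0.0046, 0.062]
tcp_rot: [0.554, 0.44, -0.553, 0.44]
contact_force: [-0.6, 0.1, 0.6]
opening: 0.429
```

```bash
python3 - <<'E'
from h import *
pic("wrist",5)
arc([75,71,67,63,59,55,51,47,43,39,35,31,27,23,19,15,11,8,6,6])
E
```

```text
t 5.9 p [0.5731 0.0046 0.062 ] psi -12.95 xdown [ 0.002  0.001 -1.   ] F [ 1.03  1.16 -1.07] open 0.425 q [-0.17  0.23  1.93  0.    0.98  0.06]
[[0.0, 0.004, 0.0], [0.0, 0.01, 0.0], [0.0, 0.017, 0.001], [0.0, 0.024, 0.003], [0.0, 0.03, 0.005], [0.0, 0.036, 0.007], [0.0, 0.043, 0.01], [0.0, 0.049, 0.013], [0.0, 0.054, 0.017], [0.0, 0.06, 0.021], [0.0, 0.065, 0.025], [0.0, 0.07, 0.03], [0.0, 0.074, 0.035], [0.0, 0.079, 0.04], [0.0, 0.082, 0.046], [0.0, 0.086, 0.051], [0.0, 0.089, 0.058], [0.0, 0.091, 0.062], [0.0, 0.092, 0.065], [0.0, 0.092, 0.065]]
[[0.036, 0, 0], [0.106, 0, 0], [0.175, 0, 0], [0.245, 0, 0], [0.315, 0, 0], [0.385, 0, 0], [0.455, 0, 0], [0.525, 0, 0], [0.594, 0, 0], [0.664, 0, 0], [0.734, 0, 0], [0.804, 0, 0], [0.874, 0, 0], [0.943, 0, 0], [1.013, 0, 0], [1.083, 0, 0], [1.153, 0, 0], [1.205, 0, 0], [1.24, 0, 0], [1.24, 0, 0]]
```

View pics/wrist5.png

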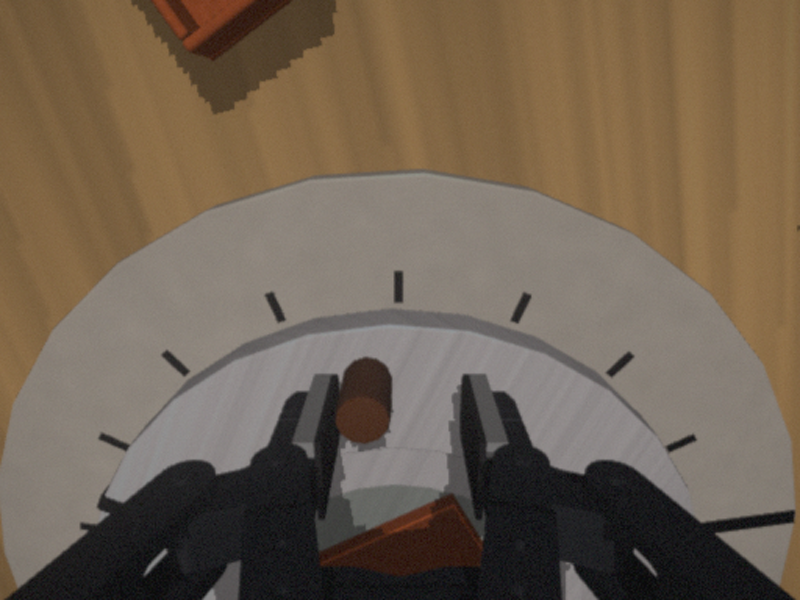

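The stud is against the rear pad and the head is turning. I'll carry on along the arc.

Request:
{"method": "play_rows", "body": {
  "claw": [145,145,145,145,145,145,145,145,145,145,145,145,145,145,145,145,145,145,145,145],
  "travel": [
    [0.0,0.004,0.0],
    [0.0,0.01,0.0],
    [0.0,0.017,0.001],
    [0.0,0.024,0.003],
    [0.0,0.03,0.005],
    [0.0,0.036,0.007],
    [0.0,0.043,0.01],
    [0.0,0.049,0.013],
    [0.0,0.054,0.017],
    [0.0,0.06,0.021],
    [0.0,0.065,0.025],
    [0.0,0.07,0.03],
    [0.0,0.074,0.035],
    [0.0,0.079,0.04],
    [0.0,0.082,0.046],
    [0.0,0.086,0.051],
    [0.0,0.089,0.058],
    [0.0,0.091,0.062],
    [0.0,0.092,0.065],
    [0.0,0.092,0.065]
  ],
  "dr": [
    [0.036,0,0],
    [0.106,0,0],
    [0.175,0,0],
    [0.245,0,0],
    [0.315,0,0],
    [0.385,0,0],
    [0.455,0,0],
    [0.525,0,0],
    [0.594,0,0],
    [0.664,0,0],
    [0.734,0,0],
    [0.804,0,0],
    [0.874,0,0],
    [0.943,0,0],
    [1.013,0,0],
    [1.083,0,0],
    [1.153,0,0],
    [1.205,0,0],
    [1.24,0,0],
    [1.24,0,0]
  ]
}}

```text
time: 7.9
eef_pos: [0.6479, -0.0791, 0.0618]
tcp_rot: [0.707, 0.038, -0.706, 0.037]
contact_force: [-0.2, -0.5, -0.7]
opening: 0.429
```

```bash
python3 - <<'E'
from h import *
pic("wrist",6);pic("scene",6,(120,230,180,340))
arc([4,1,-3,-7,-11,-15,-19,-23,-27,-31,-35,-39,-43,-47,-51,-54,-57,-58,-58])
E
```

```text
t 8.0 p [ 0.6482 -0.0791  0.062 ] psi -83.93 xdown [ 0.002  0.001 -1.   ] F [-0.88  1.34 -0.47] open 0.429 q [-0.28  0.38  1.73  0.    1.02  1.19]
[[0.0, 0.004, 0.0], [0.0, 0.009, 0.001], [0.0, 0.016, 0.002], [0.0, 0.022, 0.003], [0.0, 0.029, 0.005], [0.0, 0.035, 0.007], [0.0, 0.041, 0.009], [0.0, 0.048, 0.013], [0.0, 0.053, 0.016], [0.0, 0.059, 0.02], [0.0, 0.064, 0.024], [0.0, 0.069, 0.029], [0.0, 0.074, 0.034], [0.0, 0.078, 0.039], [0.0, 0.082, 0.045], [0.0, 0.084, 0.049], [0.0, 0.087, 0.053], [0.0, 0.088, 0.055], [0.0, 0.088, 0.055]]
[[0.036, 0, 0], [0.089, 0, 0], [0.158, 0, 0], [0.228, 0, 0], [0.298, 0, 0], [0.368, 0, 0], [0.438, 0, 0], [0.507, 0, 0], [0.577, 0, 0], [0.647, 0, 0], [0.717, 0, 0], [0.787, 0, 0], [0.856, 0, 0], [0.926, 0, 0], [0.996, 0, 0], [1.048, 0, 0], [1.101, 0, 0], [1.118, 0, 0], [1.118, 0, 0]]
```

View pics/wrist6.png

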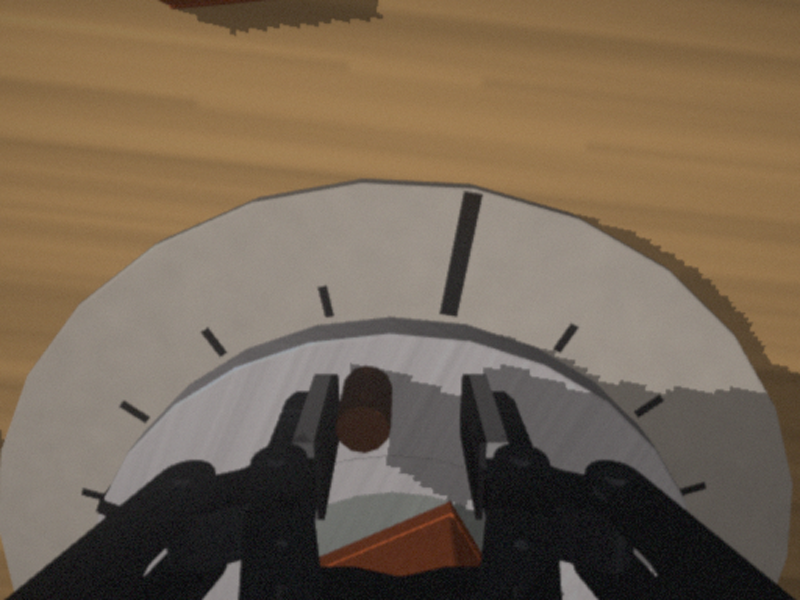

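View pics/scene6.png

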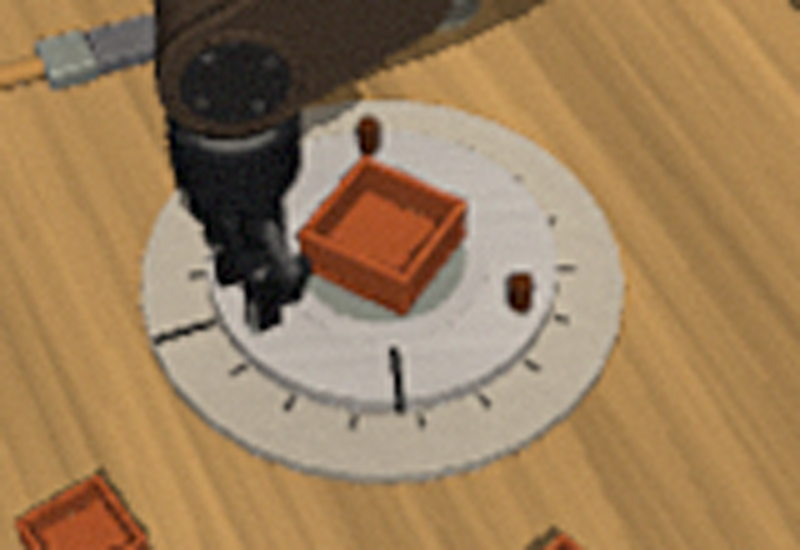

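It's working: in the scene crop the index is now at (398,380) and the dish is riding round in place. I'll push on to about 10° short of the target.

Request:
{"method": "play_rows", "body": {
  "claw": [145,145,145,145,145,145,145,145,145,145,145,145,145,145,145,145,145,145,145],
  "travel": [
    [0.0,0.004,0.0],
    [0.0,0.009,0.001],
    [0.0,0.016,0.002],
    [0.0,0.022,0.003],
    [0.0,0.029,0.005],
    [0.0,0.035,0.007],
    [0.0,0.041,0.009],
    [0.0,0.048,0.013],
    [0.0,0.053,0.016],
    [0.0,0.059,0.02],
    [0.0,0.064,0.024],
    [0.0,0.069,0.029],
    [0.0,0.074,0.034],
    [0.0,0.078,0.039],
    [0.0,0.082,0.045],
    [0.0,0.084,0.049],
    [0.0,0.087,0.053],
    [0.0,0.088,0.055],
    [0.0,0.088,0.055]
  ],
  "dr": [
    [0.036,0,0],
    [0.089,0,0],
    [0.158,0,0],
    [0.228,0,0],
    [0.298,0,0],
    [0.368,0,0],
    [0.438,0,0],
    [0.507,0,0],
    [0.577,0,0],
    [0.647,0,0],
    [0.717,0,0],
    [0.787,0,0],
    [0.856,0,0],
    [0.926,0,0],
    [0.996,0,0],
    [1.048,0,0],
    [1.101,0,0],
    [1.118,0,0],
    [1.118,0,0]
  ]
}}

```text
time: 9.9
eef_pos: [0.603, -0.1728, 0.062]
tcp_rot: [0.619, -0.342, -0.618, -0.343]
contact_force: [0.0, 1.1, 0.1]
opening: 0.43
```

```bash
python3 - <<'E'
from h import *
import pickle
for n,cr in(("wrist",None),("top",(150,260,235,355)),("scene",(120,230,180,340))):
    c=pic(n,7,cr);pickle.dump(c,open(n+"7.pkl","wb"))
st()
E
```

```text
t 10.05 p [ 0.6031 -0.1728  0.062 ] psi -147.95 xdown [ 0.003  0.001 -1.   ] F [0.27 0.24 0.16] open 0.428 q [-0.44  0.33  1.8   0.    1.01  2.14]
```

View pics/top7.png

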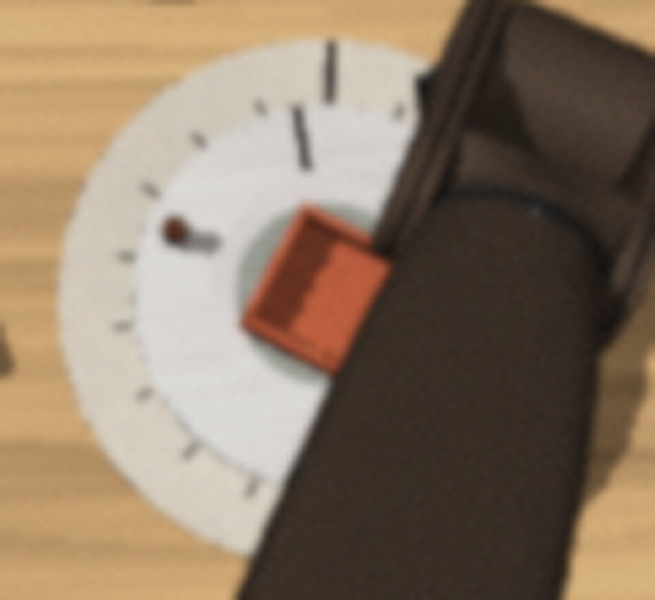

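View pics/scene7.png

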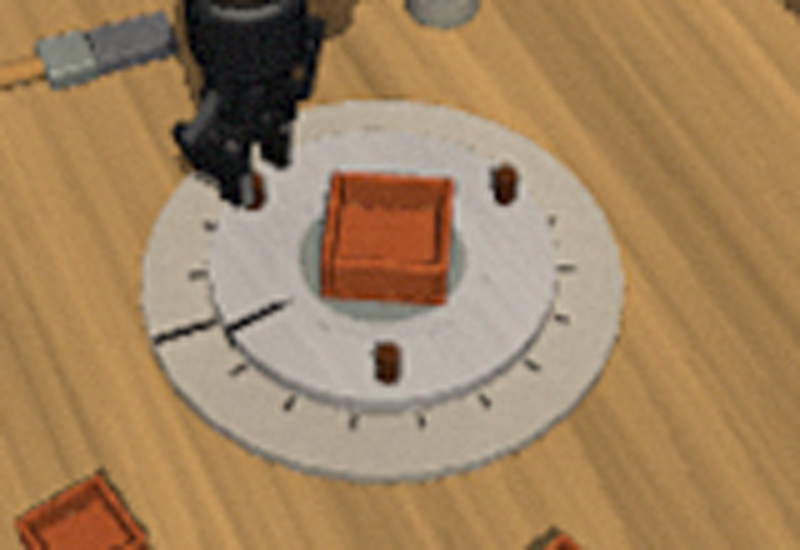

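View pics/wrist7.png

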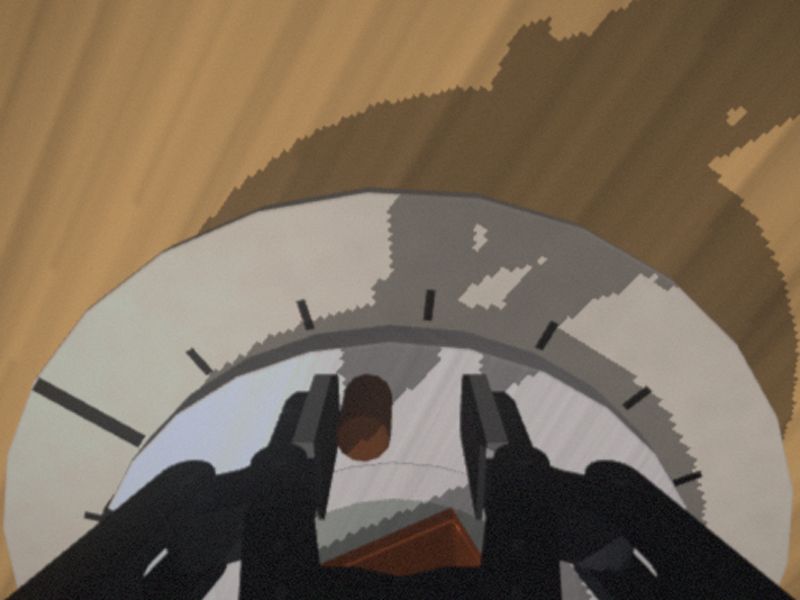

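Top view: the index line is at (302,138) in the crop and the target at (330,72). About 10–12° remains, so I'll measure it in both cameras.

```bash
cat >> h.py <<'E'
def wcent(c,p0,z,rad=7):
    # darkness-weighted centroid & of a line near world guess p0 (segment ends list)
    im=c["img"].astype(float).min(2);pts=[]
    a=np.array(proj(c,[*p0[0],z]));b=np.array(proj(c,[*p0[1],z]));d=(b-a)/np.linalg.norm(b-a);nn=np.array([-d[1],d[0]])
    return a,b,d,nn,im
def lineang(c,ax,z,r0,r1,guess,half=9,thr=.5):
    # sample image in polar coordinates about axis, find dark minimum per radius, fit angle
    g=cv2.cvtColor(c["img"],cv2.COLOR_RGB2GRAY).astype(np.float32)
    rs=np.linspace(r0,r1,15);an=np.radians(np.arange(guess-half,guess+half+.01,.1))
    W=[]
    for r in rs:
        uv=np.array([proj(c,[ax[0]+r*np.cos(a),ax[1]+r*np.sin(a),z]) for a in an],np.float32)
        W.append(cv2.remap(g,uv[:,0].reshape(1,-1),uv[:,1].reshape(1,-1),cv2.INTER_LINEAR)[0])
    W=np.array(W);prof=W.mean(0);w=np.clip(np.median(prof)-prof-12,0,None)
    per=[]
    for r,row in zip(rs,W):
        q=np.clip(np.median(row)-row-12,0,None)
        if q.sum()>0: per.append((r,np.degrees((q*an).sum()/q.sum())))
    return np.degrees((w*an).sum()/w.sum()),prof.min(),np.median(prof),np.round([p[1] for p in per[::4]],2)
def axfit(c,ax):
    g=c["img"].max(2);n,l,s,ce=cv2.connectedComponentsWithStats((g<100).astype(np.uint8));P=[]
    for i in range(1,n):
        if 3<=s[i,4]<=30:
            p=ray(c,*ce[i],.062)[:2]
            if .112<np.hypot(*(p-ax))<.132:P.append(p)
    P=np.array(P);A=np.c_[2*P,np.ones(len(P))];x=np.linalg.lstsq(A,(P**2).sum(1),rcond=None)[0]
    return x[:2],np.sqrt(x[2]+x[0]**2+x[1]**2),np.round([np.degrees(np.arctan2(*(p-x[:2])[::-1])) for p in P],1)
E
python3 - <<'E'
from h import *
import pickle
ax=np.array([.5515,-.0898])
for n in("top","scene"):
    for k in (0,7):
        c=pickle.load(open(f"{n}{k}.pkl","rb"));
        try: print(n,k,axfit(c,ax))
        except Exception as e: print(e)
    for a in (ax,ax+[0,.002],ax-[.002,0],ax+[.002,0]):
        print(n,a,"tgt",lineang(c,a,.062,.12,.152,-3),"idx",lineang(c,a,.078,.079,.111,8))
E
```

```text
top 0 (array([ 0.54569889, -0.09975767]), np.float64(0.10877900098660317), array([-102.4, -123.9, -146.2]))
axis 1 is out of bounds for array of dimension 1
top [ 0.5515 -0.0898] tgt (np.float64(-2.57805814127193), np.float32(98.11934), np.float32(201.29596), array([-2.32, -2.53, -2.52, -2.76])) idx (np.float64(8.475526807320653), np.float32(112.296745), np.float32(199.12129), array([8.79, 8.39, 8.46, 8.32]))
top [ 0.5515 -0.0878] tgt (np.float64(-3.4209413810945093), np.float32(99.387955), np.float32(200.79771), array([-3.27, -3.41, -3.35, -3.54])) idx (np.float64(7.268519295327915), np.float32(112.268684), np.float32(199.38568), array([7.36, 7.1 , 7.3 , 7.24]))
top [ 0.5495 -0.0898] tgt (np.float64(-2.523261427575507), np.float32(100.785545), np.float32(200.56459), array([-0.96, -2.46, -2.48, -2.66])) idx (np.float64(8.316514414374652), np.float32(112.7877), np.float32(199.56023), array([8.48, 8.33, 8.25, 8.27]))
top [ 0.5535 -0.0898] tgt (np.float64(-2.6329675740055225), np.float32(98.04811), np.float32(202.1444), array([-2.47, -2.57, -2.57, -2.83])) idx (np.float64(8.630494956090
[... 607 characters left out ...]
3.502735), np.float32(170.23294), array([-3.15, -3.5 , -3.57, -3.4 ])) idx (np.float64(7.366882121008788), np.float32(47.75026), np.float32(173.26569), array([7.08, 7.22, 7.38, 7.55]))
scene [ 0.5495 -0.0898] tgt (np.float64(-2.421425843034865), np.float32(54.831184), np.float32(170.53418), array([-2.27, -2.68, -2.53, -2.34])) idx (np.float64(8.412270971578012), np.float32(48.46771), np.float32(174.40924), array([8.69, 8.36, 8.28, 8.39]))
scene [ 0.5535 -0.0898] tgt (np.float64(-2.485442436435011), np.float32(54.173893), np.float32(170.01875), array([-2.26, -2.42, -2.57, -2.62])) idx (np.float64(8.760728892324398), np.float32(48.736782), np.float32(169.7108), array([8.72, 8.96, 8.79, 8.66]))
```

Both cameras give about 11.0° remaining. I'll push 10°, then measure again.

```bash
python3 - <<'E'
from h import *
arc([-59,-61,-63,-65,-67,-68,-68,-68])
E
```

```text
t 10.05 p [ 0.6031 -0.1728  0.062 ] psi -147.95 xdown [ 0.003  0.001 -1.   ] F [0.27 0.24 0.16] open 0.428 q [-0.44  0.33  1.8   0.    1.01  2.14]
[[0.0, 0.001, 0.001], [0.0, 0.005, 0.001], [0.0, 0.008, 0.001], [0.0, 0.012, 0.001], [0.0, 0.015, 0.002], [0.0, 0.017, 0.002], [0.0, 0.017, 0.002], [0.0, 0.017, 0.002]]
[[0.018, 0, 0], [0.053, 0, 0], [0.088, 0, 0], [0.123, 0, 0], [0.158, 0, 0], [0.175, 0, 0], [0.175, 0, 0], [0.175, 0, 0]]
```

Request:
{"method": "play_rows", "body": {
  "claw": [145,145,145,145,145,145,145,145],
  "travel": [
    [0.0,0.001,0.0],
    [0.0,0.005,0.001],
    [0.0,0.008,0.001],
    [0.0,0.012,0.001],
    [0.0,0.015,0.002],
    [0.0,0.0165,0.002],
    [0.0,0.0165,0.002],
    [0.0,0.0165,0.002]
  ],
  "dr": [
    [0.018,0,0],
    [0.053,0,0],
    [0.088,0,0],
    [0.123,0,0],
    [0.158,0,0],
    [0.175,0,0],
    [0.175,0,0],
    [0.175,0,0]
  ]
}}

```text
time: 10.85
eef_pos: [0.588, -0.1801, 0.0621]
tcp_rot: [0.587, -0.395, -0.586, -0.396]
contact_force: [0.3, -0.2, -0.1]
opening: 0.432
```

```bash
cat >> h.py <<'E'
def meas(i,guess=0):
    st()
    for n,cr in(("top",(150,260,235,355)),("scene",(120,230,180,340))):
        c=pic(n,i,cr)
        for a in ([.5515,-.0898],[.5515,-.0878]):
            a=np.array(a);t=lineang(c,a,.062,.12,.152,-3);x=lineang(c,a,.078,.079,.111,guess)
            print(n,a,"tgt",round(t[0],2),t[3],"idx",round(x[0],2),x[3],"diff",round(x[0]-t[0],2))
E
python3 - <<'E'
from h import *
meas(8,-2)
E
```

```text
t 10.85 p [ 0.588  -0.1801  0.0621] psi -157.95 xdown [ 0.003  0.    -1.   ] F [ 0.25 -0.24 -0.12] open 0.432 q [-0.46  0.31  1.83  0.    1.    2.29]
top [ 0.5515 -0.0898] tgt -2.56 [-2.31 -2.53 -2.51 -2.75] idx -1.02 [-0.75 -0.93 -1.04 -1.14] diff 1.55
top [ 0.5515 -0.0878] tgt -3.41 [-3.26 -3.41 -3.34 -3.53] idx -2.23 [-2.19 -2.23 -2.22 -2.22] diff 1.18
scene [ 0.5515 -0.0898] tgt -2.45 [-2.19 -2.63 -2.75 -2.65] idx -1.06 [-0.78 -1.2  -1.   -1.04] diff 1.4
scene [ 0.5515 -0.0878] tgt -3.3 [-3.14 -3.52 -3.58 -3.41] idx -2.27 [-2.24 -2.5  -2.17 -2.13] diff 1.02
```

View pics/top8.png

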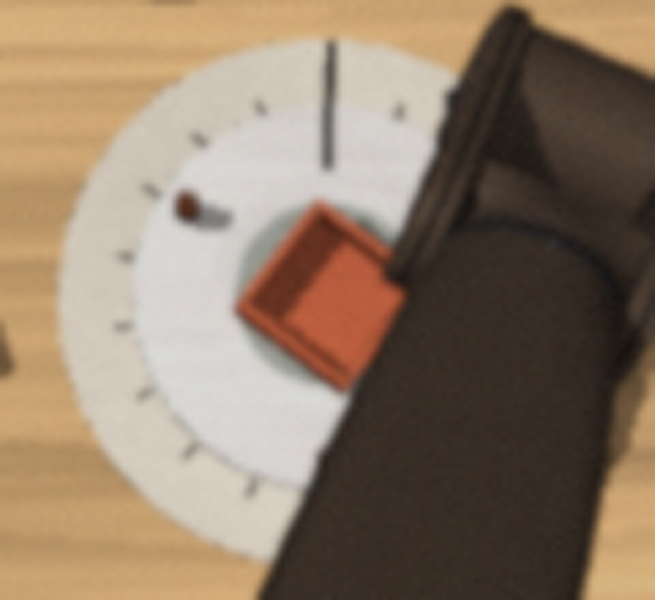

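About 1.25° remains. I'll make a final nudge of roughly 2 mm.

Request:
{"method": "play_rows", "body": {
  "claw": [145,145,145,145],
  "travel": [
    [0,0.001,0],
    [0,0.002,0],
    [0,0.002,0],
    [0,0.002,0]
  ],
  "dr": [
    [0.01,0,0],
    [0.021,0,0],
    [0.021,0,0],
    [0.021,0,0]
  ]
}}

```text
time: 11.35
eef_pos: [0.5862, -0.1808, 0.0621]
tcp_rot: [0.583, -0.401, -0.581, -0.402]
contact_force: [1.2, 1.1, -0.2]
opening: 0.431
```

```bash
python3 - <<'E'
from h import *
meas(9,-3)
E
```

```text
t 11.35 p [ 0.5862 -0.1808  0.0621] psi -159.16 xdown [ 0.003  0.    -1.   ] F [ 1.16  1.07 -0.17] open 0.431 q [-0.46  0.31  1.83  0.    1.    2.31]
top [ 0.5515 -0.0898] tgt -2.58 [-2.47 -2.52 -2.52 -2.8 ] idx -2.28 [-2.31 -2.33 -2.29 -2.29] diff 0.29
top [ 0.5515 -0.0878] tgt -3.43 [-3.43 -3.4  -3.35 -3.57] idx -3.49 [-3.74 -3.63 -3.47 -3.36] diff -0.07
scene [ 0.5515 -0.0898] tgt -2.45 [-2.2  -2.61 -2.74 -2.62] idx -2.08 [-1.76 -1.82 -1.82 -2.35] diff 0.37
scene [ 0.5515 -0.0878] tgt -3.29 [-3.15 -3.5  -3.57 -3.38] idx -3.29 [-3.21 -3.12 -3.   -3.44] diff 0.0
```

The residual is within about 0.2°. I'll back off to centre the stud in the gap, then rise straight up.

Request:
{"method": "play_rows", "body": {
  "claw": [145,145,145,145,145,145,145,145,145,145,145],
  "travel": [
    [0,-0.004,0],
    [0,-0.009,0],
    [0,-0.01,0],
    [0,-0.01,0],
    [-0.015,-0.01,0],
    [-0.04,-0.01,0],
    [-0.075,-0.01,0],
    [-0.115,-0.01,0],
    [-0.15,-0.01,0],
    [-0.17,-0.01,0],
    [-0.17,-0.01,0]
  ],
  "dr": [
    [0,0,0],
    [0,0,0],
    [0,0,0],
    [0,0,0],
    [0,0,0],
    [0,0,0],
    [0,0,0],
    [0,0,0],
    [0,0,0],
    [0,0,0],
    [0,0,0]
  ]
}}

```text
time: 12.55
eef_pos: [0.5971, -0.1784, 0.2383]
tcp_rot: [0.586, -0.4, -0.578, -0.402]
contact_force: [0.5, 0.7, 0.2]
opening: 0.433
```

```bash
python3 - <<'E'
from h import *
meas(10,-3)
c=pic("wrist",10)
for a in ([.5515,-.0898],[.5515,-.0878]):
    a=np.array(a);t=lineang(c,a,.062,.12,.152,-3);x=lineang(c,a,.078,.079,.111,-3);print(t,x)
E
```

```text
t 12.55 p [ 0.5971 -0.1784  0.2383] psi -159.15 xdown [ 0.011 -0.004 -1.   ] F [0.52 0.65 0.24] open 0.433 q [-0.45  0.14  1.68  0.    1.3   2.32]
top [ 0.5515 -0.0898] tgt -2.57 [-2.48 -2.52 -2.51 -2.76] idx -2.28 [-2.34 -2.31 -2.32 -2.29] diff 0.29
top [ 0.5515 -0.0878] tgt -3.42 [-3.44 -3.4  -3.34 -3.54] idx -3.49 [-3.77 -3.61 -3.49 -3.36] diff -0.07
scene [ 0.5515 -0.0898] tgt -2.46 [-2.17 -2.63 -2.75 -2.63] idx -2.07 [-1.84 -1.85 -1.79 -2.37] diff 0.39
scene [ 0.5515 -0.0878] tgt -3.3 [-3.13 -3.53 -3.58 -3.39] idx -3.29 [-3.29 -3.16 -2.97 -3.45] diff 0.02
(np.float64(-2.6592459847891017), np.float32(54.104427), np.float32(163.27206), array([-2.59, -2.62, -2.63, -2.72])) (np.float64(-2.4539386834638224), np.float32(55.648632), np.float32(171.68861), array([-2.39, -2.35, -2.51, -2.58]))
(np.float64(-3.503095570294136), np.float32(54.199936), np.float32(163.44368), array([-3.56, -3.51, -3.46, -3.49])) (np.float64(-3.6717862386574165), np.float32(55.578125), np.float32(171.78535), array([-3.83, -3.66, -3.69, -3.65]))
```

View pics/wrist10.png

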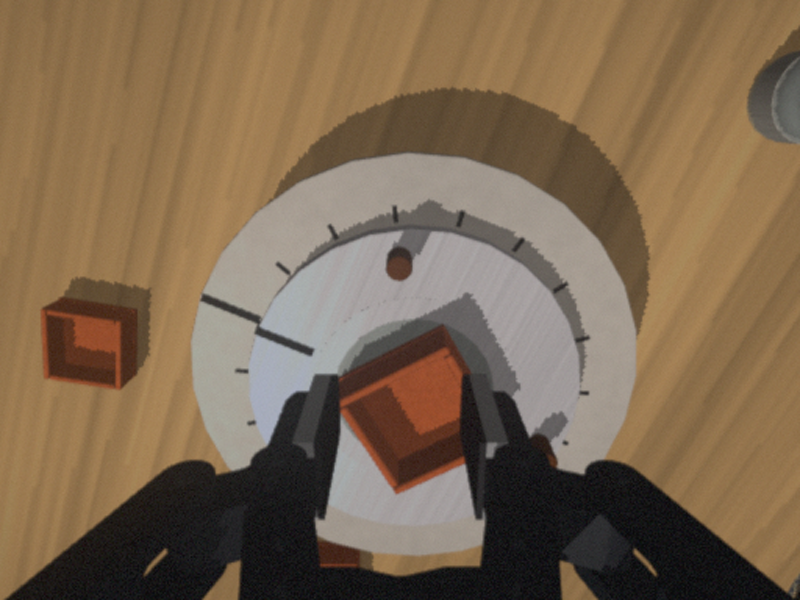

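View pics/scene10.png

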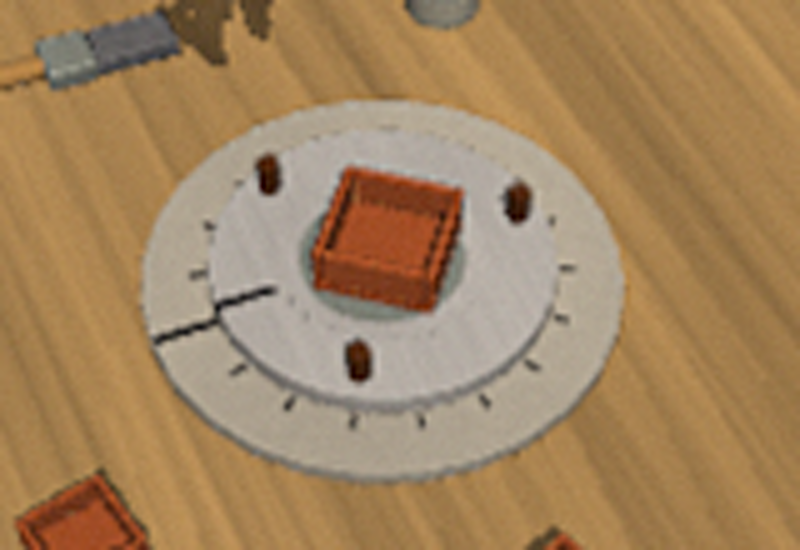

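The index lines up with the target line; the small step in the wrist view is parallax from the 16 mm height difference. The fingers are clear and the dish is standing in the middle, so I'll hand in.

Request:
{"method": "play_rows", "body": {
  "claw": [145,145,145],
  "travel": [
    [0,0,0],
    [0,0,0],
    [0,0,0]
  ],
  "dr": [
    [0,0,0],
    [0,0,0],
    [0,0,0]
  ]
}}

```text
time: 13.0
eef_pos: [0.5938, -0.1767, 0.2294]
tcp_rot: [-0.581, 0.401, 0.583, 0.402]
contact_force: [0.4, 0.8, -0.9]
opening: 0.431
```

```bash
python3 -c "
from plant import ctrl
print(ctrl.sign_off())"
```

```text
the job is handed in; nothing more can be done
None
```

I turned the wheel about 152° clockwise by pushing stud2 with one fingertip. The other finger stood loose on the far side and nothing was pinched. I stopped short twice to measure, nudged the last 1.2°, backed the fingers off the stud, rose clear and handed in at 13 s.

- **Alignment:** the last checks in the top, scene and wrist cameras put the index within about 0.4° of the target line. The readings ran from −0.2° to +0.4° depending on the assumed axis position, and they did not change as the fingers withdrew.
- **Surroundings:** the dish is still standing in the middle of the wheel. I touched none of the other things on the bench, though I did not re-measure each one's position afterwards.
- **One mismatch:** the half-open fingertips sit about 29 mm above the reported TCP, more than the description suggests. My first stroke therefore passed over the stud without touching it. I measured the tip height from the depth images and went 23 mm lower.

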